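# Press the green tile sample in its toggle-clamp jig

### The job

The sage-green splashback tile has just been contact-glued to its plywood backer in one of the two clamp jigs. Swing that jig's red handle over until the clamp snaps down onto the green tile, let it press for two seconds, then swing the handle all the way back so the sample lies free, still in its nest. Leave the clamp on the white tile open.

Things in the scene. Friction and masses are not known exactly. Their poses are not given: they have to be found in the camera images.
- sample_green: Sage-green tile sample lying in its jig: 100 x 100 mm, 15 mm thick (7 mm plywood backer, green tile on top). Origin: centre of its underside, z up. It lies loose (2 mm play) in a nest on the jig's 18 mm board, between wooden strips whose tops are 28 mm above the worktop. An identical jig holds a white tile.
- clamp_green (a joint): Toggle clamp of the green sample's jig, rad; one rigid lever: arm with pad, handle with red grip. Level hinge axis 65 mm above the worktop. 1.30 = open (start): handle 1.10 back from upright, away from the tile. 0 = clamped: handle 0.20 past upright towards the tile, pad on it. Over-centre spring, dead centre 0.45: 6 N at the grip moves it out of open, 4 N out of clamped; it stays at either end.
- clamp_green_grip (a point): Centre of that clamp's red grip, a rod of 20 mm diameter along the handle, ending 20 mm beyond this point. Lever's axes: x = hinge axis; at joint 0 y is level, away from the tile. At joint q it is 130 sin(q-0.20) mm from the hinge axis, away from the tile, and 130 cos(q-0.20) above it. Fingers closing along x take it from above and follow the arc upright; the rod turns between them.
- clamp_white (a joint): The same clamp on the other jig, that of the white tile; 1.30 = open, as it starts and must stay.

How it is judged:
By the outcome, as a careful person would: the job done as asked, in the order asked, and still so for the second after the job is handed in, with the robot touching nothing.
It also fails if it takes over 42 s, if anything falls off the work surface, if the arm or the gripper's body presses on something with over 40 N, if the wrist force passes 120 N, or if a joint passes its speed limit or range.

### The arm

A 6-joint arm with a two-finger parallel gripper is mounted at the origin on the work surface. World frame = base frame: x ahead of the robot, y to its left, z up, the work surface at z = 0. Lengths are in m, angles in rad, forces in N, time in s.
With the tool pointing down it reaches from about 0.275 to 0.725 m from the base axis. Payload 5.6 kg.
Tool frame: the origin (TCP) lies where the fingers leave the gripper's body, on its centre line; the fingertips stand bot.tip_extent ahead of it and the grasp point (between the pads) lies 54 mm ahead of it (bot.tip_extent is the distance from the TCP to the fingertips, in m); z points along the fingers, y is the line along which they close (so a half turn about z gives the same grasp; the last joint's range is limited). The gripper opens to 85 mm and grips with 20 to 120 N. Pads are 22 mm wide; open, the fingers measure 114 mm over their backs; the gripper's body (76 mm by 85 mm) begins 54 mm behind the grasp point. The pads swing forward as they close: fully open they stand 13 mm farther back than shut.
Start: joints at [-0.954, 0.255, 0.108, 0, -1.424, -0.285], TCP at [0.179, -0.52, 0.304] pointing down, gripper open.
Joint ranges: [-2.95, 2.95], [-1.21, 1.97], [-1.09, 1.5], [-2.87, 1.71], [-2.94, -0.07], [-3.05, 3.05]. Speed limits (rad/s): [2.57, 2.57, 3.14, 3.14, 3.14, 3.14].

### API

Orientations are given as a unit quaternion [x, y, z, w].
In Python, from rig import monitor, imaging, bot gives the robot as it stands.
- The arm moves only by the tool play_rows, never from a script. Its argument "rows" is a list of rows, each a list of 5 numbers: the closure, from -1 (fully open) to 1 (shut), then the shift along the tool's x, y, z as a fraction of full scale, then the turn about the tool's z as a fraction of full scale. A call has exactly 5 rows; each row shifts and turns the commanded pose from where the row before left it, along the tool's axes as they then stand; what a row does not reach is not made up. Full scale, the value 1, is 0.04 m for a shift and 120 degrees for a turn. A row lasts 1/12 s, in which the tool goes at most 41.7 mm and 7.16 degrees, less where a joint would pass 70% of its speed; a pose out of reach is approached as far as the arm can. A call with a number of a shift or a turn outside -1 to 1 is refused whole. A call with a gripper value outside its range is refused whole. The fingers move at their own pace and stop on an object; "force" is the grip in N (left out, the last holds). Time passes only in rows, so rows that do not move let the fingers close, or fill a call up. It gives the time, the measured TCP pose, the force, the opening and the grip force at its end, in the units of the state.
- monitor.state(): the state, without advancing time (a new reading comes with each control period).
- imaging.grab_frame(name): name is "scene" or "top"; returns a dict with "color" (420x560x3 uint8, red, green, blue), "fov_y" (degrees; the focal length in pixels is half the picture's height over the tangent of half this angle, whatever the lens; pixels are square), "cx", "cy" (the principal point, pixels), "R" (3x3) and "t" (3): a world point X has camera coordinates R X + t. Camera axes: x right, y down, z forward; pixel columns grow to the right and rows downward; lengths in m; the calibration is good to about 2 mm. A picture is of the moment at which its call begins. There is no depth.
- bot.close_job(): hands the job in; it is judged then, once.
The state is a dict: "clock": time; "qpos": joint angles; "dq": joint speeds; "effort": joint torques, N m; "tool_pos": TCP position; "eef_rot": TCP orientation; "ft_force": force on the tool from outside, world axes, zero at the start; "moment": the same for the moment, N m; "opening": finger opening in m; "gripper_force": force on a finger pad.
Only numpy, scipy, OpenCV 4.12 (cv2) and the standard library are available. Lean on these libraries where they do the work, as an engineer would, in place of code of your own. Each camera call takes 0.05 s, during which the arm holds its last target. There are 200 camera calls.

## Working session

There is one attempt and no reset: what is moved stays moved. The work goes in short steps, Python scripts to look and compute and a tool call to move; the robot and the scene stay as the last step left them, time stands still between calls to the robot, and variables do not carry over. Pictures are saved under pics/ and viewed, at most 10 in all, crops included, and the job is handed in when it is done.

Besides the shell and the picture viewer there is one more tool, called after ">>>" in YAML: its name, and indented under it one key for each argument. play_rows: Moves the arm, as the interface text tells. Shift numbers are shares of 0.04 m and turn numbers shares of 120 degrees, none past 1 either way. Its arguments: {"type":"object","properties":{"rows":{"type":"array","items":{"type":"array","items":{"type":"number"}}},"force":{"type":"number"}},"required":["rows"]}

```bash
mkdir -p pics; python3 - <<'E'
from rig import monitor, imaging, bot
import cv2, pickle
d={n:imaging.grab_frame(n) for n in("scene","top")}
pickle.dump(d,open('f.pkl','wb'))
for n in d: cv2.imwrite(f'pics/{n}.png',d[n]["color"][:,:,::-1]); print({k:v for k,v in d[n].items() if k!="color"})
print(monitor.state(),bot.tip_extent)
E
```

```text
{'fov_y': 54.661550209029315, 'cx': 279.4876187381576, 'cy': 203.95189989976853, 'R': array([[ 0.53750487,  0.84316622,  0.01261882],
       [ 0.72424476, -0.45392615, -0.51905739],
       [-0.43192364,  0.28813499, -0.85464624]]), 't': array([-0.26791651, -0.33741905,  1.28704768])}
{'fov_y': 49.42409720297232, 'cx': 286.0679770521854, 'cy': 207.14065825015888, 'R': array([[-0.0116694 , -0.99941284,  0.03221477],
       [-0.98941781,  0.00688103, -0.14493117],
       [ 0.1446244 , -0.03356513, -0.98891717]]), 't': array([-0.05308185,  0.53652109,  0.93332343])}
{'clock': 0.1, 'qpos': array([-9.54424961e-01,  2.55708016e-01,  1.07103212e-01, -3.88242030e-04,
       -1.42388946e+00, -2.84599085e-01]), 'dq': array([ 0.0009563 , -0.00072257,  0.003504  ,  0.00057183,  0.00174253,
        0.000827  ]), 'effort': array([-4.14336464e-03, -3.87603128e+01,  2.38473362e+01,  5.37793189e+00,
       -3.78623401e-03, -1.92338041e-05]), 'tool_pos': array([ 0.17908742, -0.519689  ,  0.30306848]), 'eef_rot': array([-1.65098123e-01,  9.86276762e-01,  8.47871173e-04, -1.96792059e-04]), 'ft_force': array([ 0.90753386,  0.06890417, -0.44599061]), 'moment': array([ 0.01905778, -0.01281744, -0.0143325 ]), 'gripper_force': 0.0, 'opening': 0.08555560994539244} 0.0726
```

View pics/scene.png

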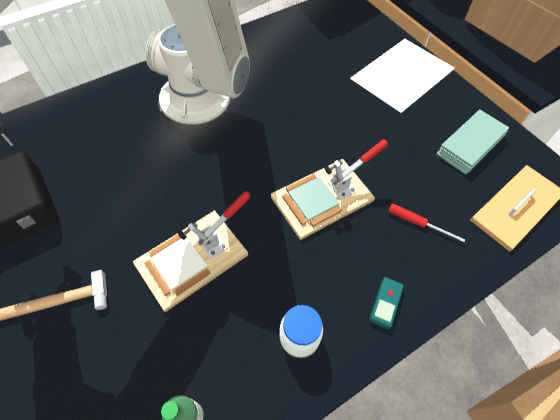

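View pics/top.png

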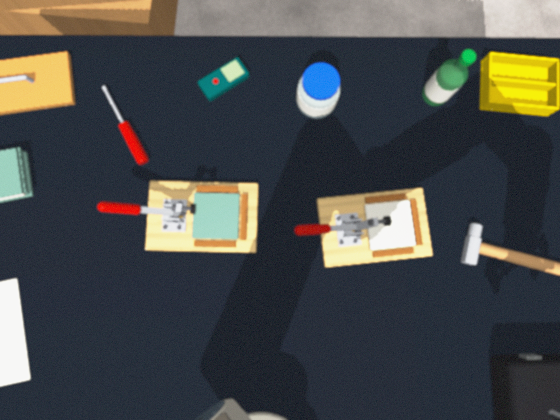

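The scene view shows the green jig at about (323,198), its red grip tip at (385,144). In the top view, the green jig is at (203,216), its grip runs from (97,208) to (141,209), and the handle points to the image left (+y).

```bash
cat > h.py <<'E'
import numpy as np, cv2
def ray(f,uv):
    F=f["color"].shape[0]/2/np.tan(np.radians(f["fov_y"]/2))
    d=f["R"].T@np.array([(uv[0]-f["cx"])/F,(uv[1]-f["cy"])/F,1]); return -f["R"].T@f["t"], d/np.linalg.norm(d)
def plane(f,uv,z):
    o,d=ray(f,uv); return o+d*(z-o[2])/d[2]
def tri(fa,a,fb,b):
    o1,d1=ray(fa,a);o2,d2=ray(fb,b)
    s=np.linalg.lstsq(np.c_[d1,-d2],o2-o1,rcond=None)[0]
    p,q=o1+d1*s[0],o2+d2*s[1]; return (p+q)/2,np.linalg.norm(p-q)
def blob(f,lo,hi,box):
    m=cv2.inRange(cv2.cvtColor(f["color"],cv2.COLOR_RGB2HSV),lo,hi)
    k=np.zeros_like(m);u0,v0,u1,v1=box;k[v0:v1,u0:u1]=m[v0:v1,u0:u1]
    c=max(cv2.findContours(k,0,2)[0],key=cv2.contourArea); r=cv2.minAreaRect(c)
    return c,r
def ends(r):
    p=cv2.boxPoints(r); 
    if np.linalg.norm(p[0]-p[1])>np.linalg.norm(p[1]-p[2]): p=np.roll(p,-1,0)
    return (p[0]+p[1])/2,(p[2]+p[3])/2
E
python3 - <<'E'
import pickle;from h import *
np.set_printoptions(precision=4,suppress=True)
d=pickle.load(open('f.pkl','rb'));T,S=d["top"],d["scene"]
red=((0,150,90),(8,255,255))
for n,bt,bs in(("green",(90,190,146,225),(350,130,395,175)),("white",(285,215,335,245),(220,185,255,225))):
    et=sorted(ends(blob(T,*red,bt)[1]),key=lambda e:e[0]); es=sorted(ends(blob(S,*red,bs)[1]),key=lambda e:-e[0])
    print(n,[tri(T,a,S,b) for a,b in zip(et,es)],et,es)
for n,lo,hi,box,z in(("tile",(70,40,80),(95,255,255),(185,180,250,250),.033),("board",(12,40,120),(30,255,255),(140,170,265,260),.018)):
    c,r=blob(T,lo,hi,box); print(n,r); print(np.array([plane(T,p,z) for p in cv2.boxPoints(r)]),plane(T,r[0],z))
c,r=blob(S,(70,40,80),(95,255,255),(280,170,345,230));print(np.array([plane(S,p,.033) for p in cv2.boxPoints(r)]),plane(S,r[0],.033))
E
```

```text
green [(array([0.5274, 0.3031, 0.1318]), np.float64(0.0012171815731610107)), (array([0.5246, 0.235 , 0.095 ]), np.float64(0.0025272070456768695))] [array([ 97.8402, 205.7582], dtype=float32), array([139.1352, 209.5123], dtype=float32)] [array([386.4608, 140.5836], dtype=float32), array([361.8191, 160.0376], dtype=float32)]
white [(array([ 0.4775, -0.0727,  0.1315]), np.float64(0.0027324435030766136)), (array([ 0.4841, -0.1428,  0.0959]), np.float64(0.002236155546876915))] [array([294.9489, 230.029 ], dtype=float32), array([329.0649, 228.2334], dtype=float32)] [array([248.5, 192.5], dtype=float32), array([225., 216.], dtype=float32)]
tile ((215.46820068359375, 215.39173889160156), (44.36457443237305, 44.293190002441406), 2.045408248901367)
[[0.4752 0.1403 0.033 ]
 [0.5702 0.1386 0.033 ]
 [0.5662 0.0438 0.033 ]
 [0.471  0.0468 0.033 ]] [0.5203 0.0925 0.033 ]
board ((201.12432861328125, 216.34339904785156), (112.87385559082031, 70.99385070800781), 1.2590452432632446)
[[0.4478 0.2452 0.018 ]
 [0.602  0.2469 0.018 ]
 [0.5952 0.0014 0.018 ]
 [0.4401 0.0052 0.018 ]] [0.5204 0.1252 0.018 ]
[[0.4768 0.0429 0.033 ]
 [0.4799 0.1543 0.033 ]
 [0.5723 0.133  0.033 ]
 [0.5668 0.0266 0.033 ]] [0.5249 0.0882 0.033 ]
```

>>> play_rows:
  rows:
    - [-1, 0, 0, 0, -0.058]
    - [-1, 0, 0, 0, -0.058]
    - [-1, 0, 0, 0, -0.058]
    - [-1, 0, 0, 0, -0.058]
    - [-1, 0, 0, 0, -0.058]
  force: 40

```text
clock: 0.52
tool_pos: [0.1791, -0.5198, 0.3033]
eef_rot: [-0.455, 0.89, 0.001, 0.0]
ft_force: [0.2, 0.0, -0.0]
opening: 0.0854
gripper_force: 0.0
```

>>> play_rows:
  rows:
    - [-1, 0, 0, 0, -0.058]
    - [-1, 0, 0, 0, -0.058]
    - [-1, 0, 0, 0, -0.058]
    - [-1, 0, 0, 0, -0.058]
    - [-1, 0, 0, 0, -0.056]

```text
clock: 0.93
tool_pos: [0.1791, -0.5198, 0.3033]
eef_rot: [-0.699, 0.715, 0.001, 0.0]
ft_force: [0.2, 0.3, 0.0]
opening: 0.0855
gripper_force: 0.0
```

>>> play_rows:
  rows:
    - [-1, -0.4, -0.16, 0, 0]
    - [-1, -0.81, -0.32, 0, 0]
    - [-1, -0.81, -0.32, 0, 0]
    - [-1, -0.81, -0.32, 0, 0]
    - [-1, -0.81, -0.32, 0, 0]

```text
clock: 1.35
tool_pos: [0.241, -0.3745, 0.3033]
eef_rot: [-0.697, 0.717, 0.0, 0.0]
ft_force: [1.4, -0.3, -0.6]
opening: 0.0856
gripper_force: 0.0
```

>>> play_rows:
  rows:
    - [-1, -0.81, -0.32, 0, 0]
    - [-1, -0.81, -0.32, 0, 0]
    - [-1, -0.81, -0.32, 0, 0]
    - [-1, -0.81, -0.32, 0, 0]
    - [-1, -0.81, -0.32, 0, 0]

```text
clock: 1.77
tool_pos: [0.3094, -0.2143, 0.3037]
eef_rot: [-0.697, 0.717, 0.0, 0.0]
ft_force: [1.1, -0.5, -0.1]
opening: 0.0852
gripper_force: 0.0
```

>>> play_rows:
  rows:
    - [-1, -0.81, -0.32, 0, 0]
    - [-1, -0.81, -0.32, 0, 0]
    - [-1, -0.81, -0.32, 0, 0]
    - [-1, -0.81, -0.32, 0, 0]
    - [-1, -0.81, -0.32, 0, 0]

```text
clock: 2.18
tool_pos: [0.378, -0.0541, 0.3038]
eef_rot: [-0.697, 0.717, 0.0, 0.0]
ft_force: [0.6, -1.0, 0.1]
opening: 0.0852
gripper_force: 0.0
```

>>> play_rows:
  rows:
    - [-1, -0.81, -0.32, 0, 0]
    - [-1, -0.81, -0.32, 0, 0]
    - [-1, -0.81, -0.32, 0, 0]
    - [-1, -0.81, -0.32, 0, 0]
    - [-1, -0.81, -0.32, 0, 0]

```text
clock: 2.6
tool_pos: [0.4467, 0.106, 0.3036]
eef_rot: [-0.697, 0.717, 0.0, -0.0]
ft_force: [0.5, -0.3, 1.7]
opening: 0.0855
gripper_force: 0.0
```

>>> play_rows:
  rows:
    - [-1, -0.85, -0.35, 0, 0]
    - [-1, -0.85, -0.35, 0, 0]
    - [-1, -0.85, -0.35, 0, 0]
    - [-1, -0.85, -0.35, 0, 0]
    - [-1, -0.85, -0.35, 0, 0]

```text
clock: 3.02
tool_pos: [0.5217, 0.2739, 0.3033]
eef_rot: [-0.697, 0.717, 0.0, -0.0]
ft_force: [0.6, 0.3, -0.2]
opening: 0.0852
gripper_force: 0.0
```

>>> play_rows:
  rows:
    - [-1, 0, 0, 0.4, 0]
    - [-1, 0, 0, 0.4, 0]
    - [-1, 0, 0, 0, 0]
    - [-1, 0, 0, 0, 0]
    - [-1, 0, 0, 0, 0]

```text
clock: 3.43
tool_pos: [0.5217, 0.2719, 0.2729]
eef_rot: [-0.697, 0.717, -0.0, 0.0]
ft_force: [-1.3, 0.6, 1.7]
opening: 0.085
gripper_force: 0.0
```

>>> play_rows:
  rows:
    - [-1, -0.33, -0.11, 0.3, 0]
    - [-1, 0, 0, 0.5, 0]
    - [-1, 0, 0, 0.5, 0]
    - [-1, 0, 0, 0.5, 0]
    - [-1, 0, 0, 0.3, 0]

```text
clock: 3.85
tool_pos: [0.526, 0.2848, 0.1873]
eef_rot: [-0.697, 0.717, 0.0, -0.0]
ft_force: [-0.4, -0.2, -0.2]
opening: 0.0857
gripper_force: 0.0
```

>>> play_rows:
  rows:
    - [-1, 0, 0, 0.2, 0]
    - [-1, 0, 0, 0.1, 0]
    - [-1, 0, 0, 0, 0]
    - [-1, 0, 0, 0, 0]
    - [-1, 0, 0, 0, 0]

```text
clock: 4.27
tool_pos: [0.5268, 0.2856, 0.1773]
eef_rot: [-0.697, 0.717, -0.0, 0.001]
ft_force: [0.3, -0.3, -0.2]
opening: 0.0852
gripper_force: 0.0
```

```bash
cat > look.py <<'E'
import sys,cv2,numpy as np
from rig import imaging,monitor
n=sys.argv[1]
a=imaging.grab_frame("scene")["color"][100:250,260:420];b=imaging.grab_frame("top")["color"][150:270,70:270]
a=cv2.resize(a,None,fx=2.5,fy=2.5);b=cv2.resize(b,(400,240))
p=np.zeros((375,800,3),np.uint8);p[:,:400]=a;p[:240,400:]=b
cv2.imwrite(f"pics/{n}.png",p[:,:,::-1]);s=monitor.state();print(s["tool_pos"],s["ft_force"],s["clock"])
E
python3 look.py pre
```

```text
[0.52658905 0.28551975 0.17691676] [ 0.25415698  0.13343644 -0.44112968] 4.3667
```

View pics/pre.png

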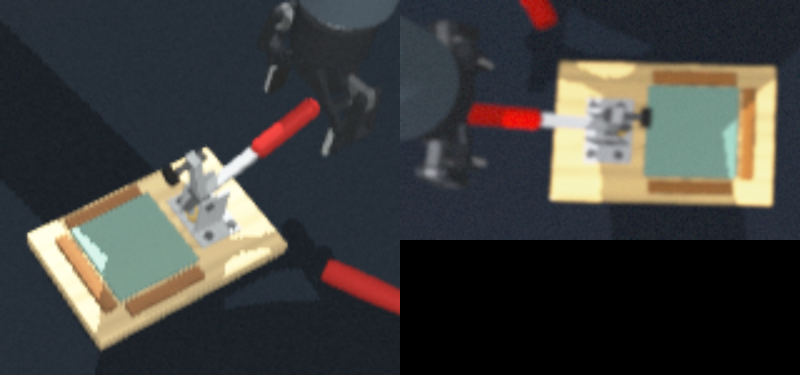

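The close-up shows the open fingers on both sides of the red grip (left panel near (300,110)). The rod is between them, so I'm closing.

>>> play_rows:
  rows:
    - [1, 0, 0, 0, 0]
    - [1, 0, 0, 0, 0]
    - [1, 0, 0, 0, 0]
    - [1, 0, 0, 0, 0]
    - [1, 0, 0, 0, 0]
  force: 40

```text
clock: 4.78
tool_pos: [0.5262, 0.2853, 0.1759]
eef_rot: [-0.697, 0.717, -0.0, -0.0]
ft_force: [-0.3, -0.1, -0.2]
opening: 0.0259
gripper_force: 0.0
```

>>> play_rows:
  rows:
    - [1, 0, 0, 0, 0]
    - [1, 0, 0, 0, 0]
    - [1, 0, 0, 0, 0]
    - [1, 0, 0, 0, 0]
    - [1, 0, 0, 0, 0]

```text
clock: 5.2
tool_pos: [0.5265, 0.2853, 0.176]
eef_rot: [-0.697, 0.717, -0.0, 0.0]
ft_force: [2.2, -1.2, -0.3]
opening: 0.019
gripper_force: 39.1
```

>>> play_rows:
  rows:
    - [1, 0.16, 0, -0.28, 0]
    - [1, 0.19, 0, -0.26, 0]
    - [1, 0.21, 0, -0.24, 0]
    - [1, 0.24, 0, -0.22, 0]
    - [1, 0.26, 0, -0.2, 0]

```text
clock: 5.62
tool_pos: [0.5251, 0.244, 0.2231]
eef_rot: [-0.697, 0.717, 0.001, 0.001]
ft_force: [5.5, 2.1, -7.9]
opening: 0.0189
gripper_force: 40.5
```

>>> play_rows:
  rows:
    - [1, 0.28, 0, -0.17, 0]
    - [1, 0.29, 0, -0.14, 0]
    - [1, 0.31, 0, -0.11, 0]
    - [1, 0.31, 0, -0.08, 0]
    - [1, 0.32, 0, -0.05, 0]

```text
clock: 6.03
tool_pos: [0.5232, 0.1828, 0.246]
eef_rot: [-0.697, 0.717, 0.001, 0.001]
ft_force: [1.3, 2.9, -5.6]
opening: 0.019
gripper_force: 41.7
```

>>> play_rows:
  rows:
    - [1, 0.32, 0, -0.02, 0]
    - [1, 0.32, 0, 0.02, 0]
    - [1, 0.25, 0, 0.04, 0]
    - [1, 0, 0, 0, 0]
    - [1, 0, 0, 0, 0]

```text
clock: 6.45
tool_pos: [0.522, 0.1453, 0.2443]
eef_rot: [-0.697, 0.718, -0.0, -0.001]
ft_force: [-1.2, -2.9, 1.9]
opening: 0.0184
gripper_force: 44.2
```

>>> play_rows:
  rows:
    - [1, 0.05, 0, 0, 0]
    - [1, 0, 0, 0, 0]
    - [-0.2, 0, 0, 0, 0]
    - [-0.2, 0, 0, 0, 0]
    - [-0.2, 0, 0, 0, 0]

```text
clock: 6.87
tool_pos: [0.5223, 0.1453, 0.2442]
eef_rot: [-0.697, 0.717, -0.0, -0.0]
ft_force: [0.8, -0.5, 0.0]
opening: 0.0509
gripper_force: 0.0
```

>>> play_rows:
  rows:
    - [-0.2, 0, 0, 0, 0]
    - [-0.2, 0, 0, 0, 0]
    - [-0.2, 0, 0, 0, 0]
    - [-0.2, 0, 0, 0, 0]
    - [-0.2, 0, 0, 0, 0]

```text
clock: 7.28
tool_pos: [0.5222, 0.1449, 0.2443]
eef_rot: [-0.697, 0.717, 0.0, 0.0]
ft_force: [1.2, 0.4, 0.7]
opening: 0.0513
gripper_force: 0.0
```

```bash
python3 look.py clamped
```

```text
[0.52223646 0.14492636 0.24429715] [0.11394716 1.03108736 0.3898309 ] 7.3833
```

View pics/clamped.png

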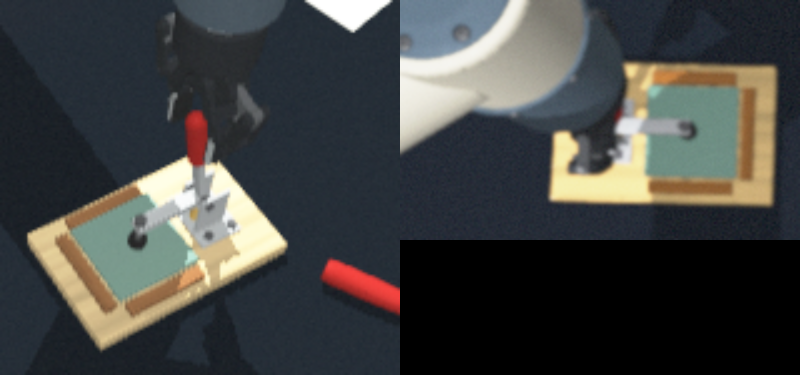

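The arm is down with the black pad on the green tile (left panel (138,240), top panel (688,130)), and the grip stands upright between the open fingers. Now I'll let it press.

>>> play_rows:
  rows:
    - [-0.2, 0, 0, 0, 0]
    - [-0.2, 0, 0, 0, 0]
    - [-0.2, 0, 0, 0, 0]
    - [-0.2, 0, 0, 0, 0]
    - [-0.2, 0, 0, 0, 0]

```text
clock: 7.8
tool_pos: [0.5222, 0.1449, 0.2443]
eef_rot: [-0.697, 0.717, -0.0, -0.0]
ft_force: [-0.0, 0.0, 0.2]
opening: 0.051
gripper_force: 0.0
```

>>> play_rows:
  rows:
    - [-0.2, 0, 0, 0, 0]
    - [-0.2, 0, 0, 0, 0]
    - [-0.2, 0, 0, 0, 0]
    - [-0.2, 0, 0, 0, 0]
    - [-0.2, 0, 0, 0, 0]

```text
clock: 8.22
tool_pos: [0.5222, 0.1449, 0.2443]
eef_rot: [-0.697, 0.717, -0.0, -0.0]
ft_force: [-0.3, -0.5, 0.1]
opening: 0.0513
gripper_force: 0.0
```

>>> play_rows:
  rows:
    - [-0.2, 0, 0, 0, 0]
    - [-0.2, 0, 0, 0, 0]
    - [-0.2, 0, 0, 0, 0]
    - [-0.2, 0, 0, 0, 0]
    - [-0.2, 0, 0, 0, 0]

```text
clock: 8.63
tool_pos: [0.5222, 0.1449, 0.2443]
eef_rot: [-0.697, 0.717, 0.0, 0.0]
ft_force: [0.2, 0.5, 0.7]
opening: 0.051
gripper_force: 0.0
```

>>> play_rows:
  rows:
    - [-0.2, 0, 0, 0, 0]
    - [-0.2, 0, 0, 0, 0]
    - [-0.2, 0, 0, 0, 0]
    - [-0.2, 0, 0, 0, 0]
    - [-0.2, 0, 0, 0, 0]

```text
clock: 9.05
tool_pos: [0.5222, 0.1449, 0.2443]
eef_rot: [-0.697, 0.717, 0.0, -0.0]
ft_force: [-0.1, 0.1, 0.1]
opening: 0.051
gripper_force: 0.0
```

>>> play_rows:
  rows:
    - [1, 0, 0, 0, 0]
    - [1, 0, 0, 0, 0]
    - [1, 0, 0, 0, 0]
    - [1, 0, 0, 0, 0]
    - [1, 0, 0, 0, 0]

```text
clock: 9.47
tool_pos: [0.522, 0.1449, 0.2444]
eef_rot: [-0.697, 0.717, 0.0, -0.0]
ft_force: [-2.6, -1.0, 2.7]
opening: 0.0191
gripper_force: 39.1
```

>>> play_rows:
  rows:
    - [1, 0, 0, 0, 0]
    - [1, 0, 0, 0, 0]
    - [1, 0, 0, 0, 0]
    - [1, 0, 0, 0, 0]
    - [1, 0, 0, 0, 0]

```text
clock: 9.88
tool_pos: [0.522, 0.1449, 0.2444]
eef_rot: [-0.697, 0.717, 0.0, -0.0]
ft_force: [-5.1, 0.2, 4.7]
opening: 0.0188
gripper_force: 39.3
```

>>> play_rows:
  rows:
    - [1, -0.3, 0, -0.05, 0]
    - [1, -0.32, 0, -0.02, 0]
    - [1, -0.32, 0, 0.02, 0]
    - [1, -0.32, 0, 0.05, 0]
    - [1, -0.31, 0, 0.08, 0]

```text
clock: 10.3
tool_pos: [0.524, 0.2065, 0.241]
eef_rot: [-0.697, 0.717, -0.001, -0.002]
ft_force: [-0.4, -6.2, 0.9]
opening: 0.0187
gripper_force: 41.5
```

>>> play_rows:
  rows:
    - [1, -0.31, 0, 0.11, 0]
    - [1, -0.29, 0, 0.14, 0]
    - [1, -0.28, 0, 0.17, 0]
    - [1, -0.26, 0, 0.2, 0]
    - [1, -0.24, 0, 0.22, 0]

```text
clock: 10.72
tool_pos: [0.5258, 0.2642, 0.2064]
eef_rot: [-0.697, 0.717, 0.0, 0.0]
ft_force: [1.3, -2.0, -1.8]
opening: 0.0189
gripper_force: 39.0
```

>>> play_rows:
  rows:
    - [1, -0.21, 0, 0.24, 0]
    - [1, -0.19, 0, 0.26, 0]
    - [1, -0.14, 0, 0.22, 0]
    - [1, 0, 0, 0, 0]
    - [1, 0, 0, 0, 0]

```text
clock: 11.13
tool_pos: [0.5265, 0.2853, 0.1775]
eef_rot: [-0.697, 0.717, 0.0, 0.0]
ft_force: [2.7, 1.2, -3.9]
opening: 0.0189
gripper_force: 39.5
```

>>> play_rows:
  rows:
    - [1, 0, 0, 0.04, 0]
    - [1, 0, 0, 0, 0]
    - [-1, 0, 0, 0, 0]
    - [-1, 0, 0, 0, 0]
    - [-1, 0, 0, 0, 0]

```text
clock: 11.55
tool_pos: [0.526, 0.284, 0.1773]
eef_rot: [-0.697, 0.717, -0.0, -0.0]
ft_force: [-0.4, -0.8, -0.4]
opening: 0.0548
gripper_force: 0.0
```

>>> play_rows:
  rows:
    - [-1, 0, 0, 0, 0]
    - [-1, 0, 0, 0, 0]
    - [-1, 0, 0, 0, 0]
    - [-1, 0, 0, 0, 0]
    - [-1, 0, 0, 0, 0]

```text
clock: 11.97
tool_pos: [0.5262, 0.2844, 0.1771]
eef_rot: [-0.697, 0.717, -0.0, -0.0]
ft_force: [0.4, -0.4, 0.4]
opening: 0.0854
gripper_force: 0.0
```

>>> play_rows:
  rows:
    - [-1, 0, 0, -0.3, 0]
    - [-1, 0, 0, -0.6, 0]
    - [-1, 0, 0, -0.6, 0]
    - [-1, 0, 0, -0.6, 0]
    - [-1, 0, 0, -0.6, 0]

```text
clock: 12.38
tool_pos: [0.5261, 0.2843, 0.2862]
eef_rot: [-0.697, 0.717, -0.0, -0.0]
ft_force: [1.0, -0.0, 0.5]
opening: 0.0853
gripper_force: 0.0
```

>>> play_rows:
  rows:
    - [-1, -0.5, 0, -0.3, 0]
    - [-1, -0.5, 0, 0, 0]
    - [-1, -0.5, 0, 0, 0]
    - [-1, -0.5, 0, 0, 0]
    - [-1, 0, 0, 0, 0]

```text
clock: 12.8
tool_pos: [0.528, 0.3673, 0.2959]
eef_rot: [-0.698, 0.716, 0.0, -0.0]
ft_force: [-0.7, -0.7, -0.9]
opening: 0.0849
gripper_force: 0.0
```

```bash
python3 look.py open; python3 - <<'E'
from h import *; from rig import imaging
T,S=imaging.grab_frame("top"),imaging.grab_frame("scene");red=((0,150,90),(8,255,255))
es=sorted(ends(blob(S,*red,(350,130,395,175))[1]),key=lambda e:-e[0]);print(es)
print(blob(T,(70,40,80),(95,255,255),(185,180,250,250))[1])
E
```

```text
[0.52828581 0.36493165 0.29647108] [ 0.0577691  -0.82704365  0.8747567 ] 12.9
[array([386.12967, 140.89761], dtype=float32), array([361.8447 , 160.06998], dtype=float32)]
((215.0, 216.0), (44.0, 44.0), 90.0)
```

View pics/open.png

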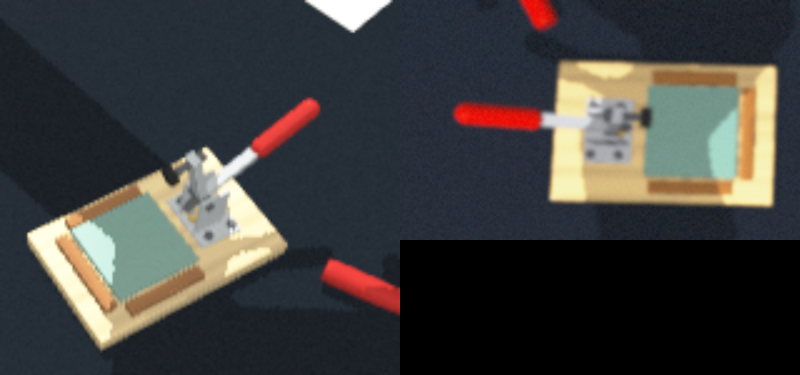

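The clamp is fully open again, with the grip tip at (386,141) in the scene view against (386,141) before. The tile lies in its nest and the gripper is clear.

```bash
python3 -c "
from rig import bot
print(bot.close_job())"
```

```text
the job is handed in; nothing more can be done
None
```

The green tile was clamped for over two seconds and its clamp swung fully back open, leaving the sample free in its nest; the white tile's clamp was not touched, and the job was handed in at about 13 s.

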